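# Fetch the chilling ball from behind the pourer and shaker

## Task

The steel chilling ball at the back of the turntable has to go into the ice mould for the freezer, but the white pourer and the steel shaker stand in its way. First stand both of them upright on the metal tray and let go, then put the ball into either of the mould's two dimples while they wait there, and finally put both back on the turntable, the pourer upright in the middle of the square mat and the shaker upright in the middle of the round mat. Set the pourer and shaker down gently, never dropping or tipping them over, and leave the tumbler and the strainer where they are.

Things in the scene. Friction and masses are not known exactly. Their poses are not given: they have to be found in the camera images.
- pourer_mid (a point): White ceramic pourer, an upright round bottle 145 mm tall, loose, 0.25-0.45 kg. Belly 62 mm across up to 75 mm above its foot, narrowing to a straight round neck 40 mm across from 98 mm up to the top (the place to grip); a small spout sticks out 10 mm past the neck on its -x side in the top 11 mm. This point is on its axis half-way up, 72.5 mm above its underside; z is its axis, upward. It starts on the square mat.
- shaker_mid (a point): Steel cocktail shaker with its cap fixed on, upright, 149 mm tall, loose, 0.2-0.4 kg. Foot 52 mm across widening to 64 mm at 80-88 mm above the foot, then narrowing to a straight round cap 40 mm across from 106 mm to 145 mm up (the place to grip). This point is on its axis half-way up, 74.5 mm above its underside; z is its axis, upward. It starts on the round mat.
- ball_center (a point): Polished steel chilling ball, 52 mm across, loose, about 0.22 kg; it rolls. The point is its centre. It starts on a small fixed wooden ring (40 mm across, hole 32 mm, 12 mm tall) on the turntable, its centre 32 mm above the turntable's top.
- turntable: Round wooden turntable, 250 mm across, 30 mm tall, locked so that it neither turns nor moves. Origin at the centre of its underside, z up. The ball's ring is 40 mm from the axis along its +x; the two mats lie at x = -20 mm, y = +50 and -50 mm in its frame, either way round.
- mat_square: Square grey slate mat fixed on the turntable, 78 x 78 mm, 4 mm thick, place of the pourer. Origin at the centre of its underside, z up.
- mat_round: Round black rubber mat fixed on the turntable, 78 mm across, 4 mm thick, place of the shaker. Origin at the centre of its underside, z up.
- tray: Fixed shallow metal tray, 260 mm along its x, 170 mm along its y, rim 16 mm tall, walls and floor 4 mm thick. Origin at the centre of its underside, z up. Side area for the pourer and the shaker.
- mould: Fixed grey silicone ice mould, a bar 150 mm along its x, 46 mm along its y, 30 mm tall, with two round dimples in its top 33 mm across and 10 mm deep, centred at x = -36 and +36 mm, y = 0. A ball set in a dimple rests on its edge with the centre 50 mm above the mould's underside. Origin at the centre of its underside, z up.
- tumbler_mid (a point): Squat amber glass tumbler, 84 mm across, 78 mm tall, loose bystander. The point is on its axis half-way up.
- strainer: Flat steel bar strainer, 190 mm long, lying on the cart, loose bystander: disc 90 mm across, 4 mm thick, at its +x end, strip handle 16 mm wide to -x. Origin at its underside, about mid-length.
Mind the look-alikes: they are no part of the job. What is shaped like the part that bears shaker_mid but yellow is not meant.

How it is judged:
By the outcome, as a careful person would: the job done as asked, in the order asked, and still so for the second after the job is handed in, with the robot touching nothing.
It also fails if it takes over 138 s, if anything falls off the work surface, if the arm or the gripper's body presses on something with over 40 N, if the wrist force passes 120 N, or if a joint passes its speed limit or range.

## Robot

A 7-joint arm with a two-finger parallel gripper is mounted at the origin on the work surface. World frame = base frame: x ahead of the robot, y to its left, z up, the work surface at z = 0. Lengths are in mm, angles in rad, forces in N, time in s.
With the tool pointing down it reaches from about 400 to 850 mm from the base axis. Payload 4.5 kg.
Tool frame: the origin (TCP) lies at the very end of the fingers, on their centre line; the grasp point (between the pads) lies 19 mm behind it; z points along the fingers, y is the line along which they close (so a half turn about z gives the same grasp; the last joint's range is limited). The gripper opens to 88 mm and grips with 3 to 60 N. Pads are 18 mm wide; open, the fingers measure 123 mm over their backs; the gripper's body (75 mm by 187 mm) begins 45 mm behind the grasp point.
Start: joints at [-1.175, 0.689, -0.195, 1.565, 0.157, 0.902, -0.215], TCP at [221.206, 584.569, 238.743] pointing down, gripper open.
Joint ranges: [-3.01, 3.01], [-0.46, 2.08], [-1.47, 1.51], [0.13, 2.56], [-1, 4.14], [0.04, 2.09], [-2.66, 2.66]. Speed limits (rad/s): [2.57, 2.57, 3.14, 3.14, 3.14, 3.14, 3.14].

## Interface

Orientations are given as a unit quaternion [x, y, z, w].
In Python, from bench import telemetry, cams, robot gives the robot as it stands.
- The arm moves only by the shell command python3 -m crank 'ROWS' [FORCE]. ROWS is JSON, one flat list of numbers, 7 for each row, row after row: the turn, a rotation vector about the tool's x, y, z in degrees, then the shift along the tool's x, y, z in mm, then the finger opening in mm, from 0 to 88.1. A call has 1 to 5 rows; each row shifts and turns the commanded pose from where the row before left it, along the tool's axes as they then stand; what a row does not reach is not made up. A row lasts 1/12 s, in which the tool goes at most 41.7 mm and 7.16 degrees, less where a joint would pass 70% of its speed; a pose out of reach is approached as far as the arm can. A call with a gripper value outside its range is refused whole. The fingers move at their own pace and stop on an object; FORCE is the grip in N (left out, the last holds). Time passes only in rows, so rows that do not move let the fingers close. It gives the time, the measured TCP pose, the force, the opening and the grip force at its end, in the units of the state.
- telemetry.get_state(): the state, without advancing time (a new reading comes with each control period).
- cams.capture(name): name is "side" or "top"; returns the picture (480x640x3 uint8, red, green, blue); there is no depth.
- cams.get_calibration(name): a dict with "mtx" (3x3 intrinsics, pixels), "extrinsics" (4x4, takes a point from camera to world coordinates). Camera axes: x right, y up, looking along -z (the intrinsics and any distortion apply to the point x, -y, -z); pixel columns grow to the right and rows downward; lengths in mm; the calibration is good to about 2 mm. A picture is of the moment at which its call begins. get_calibration takes no time and is no camera call.
- robot.hand_in(): hands the job in; it is judged then, once.
The state is a dict: "time_s": time; "q": joint angles; "joint_velocities": joint speeds; "tau": joint torques, N m; "tool_pos": TCP position; "tcp_rot": TCP orientation; "wrist_force": force on the tool from outside, world axes, zero at the start; "torque": the same for the moment, N m; "finger_gap": finger opening in mm; "finger_force": force on a finger pad.
Only numpy, scipy, OpenCV 4.12 (cv2) and the standard library are available. Lean on these libraries where they do the work, as an engineer would, in place of code of your own. Each camera call takes 0.05 s, during which the arm holds its last target. There are 200 camera calls.

## Working session

There is one attempt and no reset: what is moved stays moved. The work goes in short steps, Python scripts to look and compute and a shell command to move; the robot and the scene stay as the last step left them, time stands still between calls to the robot, and variables do not carry over. Pictures are saved under pics/ and viewed, at most 16 in all, crops included, and the job is handed in when it is done.

```bash
ls; mkdir -p pics
python3 - <<'E'
from bench import telemetry,cams
import cv2
print(telemetry.get_state())
for n in("side","top"):
    cv2.imwrite(f"pics/{n}0.png",cams.capture(n)[:,:,::-1]); print(cams.get_calibration(n))
E
```

```text
pics
{'time_s': 0.0, 'q': array([-1.17521855,  0.69000142, -0.19455669,  1.56633306,  0.15729697,
        0.90254166, -0.21510167]), 'joint_velocities': array([ 2.67907034e-05,  8.00371410e-04,  9.59016771e-04,  7.82121496e-06,
       -2.90058543e-04,  1.15089076e-03, -1.07443798e-03]), 'tau': array([-7.01095723e-04, -5.27562296e+01, -1.26715221e+00, -1.53430027e+01,
       -5.26879414e-02,  6.78879151e-03,  1.77745133e-04]), 'tool_pos': array([221.00911406, 583.92989618, 237.90318516]), 'tcp_rot': array([ 1.79848633e-01,  9.83693843e-01, -9.37473369e-04, -1.14625085e-04]), 'wrist_force': array([-0.8899363 ,  0.58160874,  0.16225112]), 'torque': array([ 0.00212024, -0.0172716 , -0.01785504]), 'finger_force': 0.0, 'finger_gap': 87.96312168522593}
{'mtx': array([[564.99680872,   0.        , 313.11437961],
       [  0.        , 564.99680872, 239.40655404],
       [  0.        ,   0.        ,   1.        ]]), 'extrinsics': array([[ 8.41994185e-01,  2.71456752e-01, -4.66215642e-01,
        -8.78304564e+01],
       [-5.39285051e-01,  3.99892920e-01, -7.41118942e-01,
        -1.00421313e+03],
       [-1.47454063e-02,  8.75440966e-01,  4.83100081e-01,
         7.51735365e+02],
       [ 0.00000000e+00,  0.00000000e+00,  0.00000000e+00,
         1.00000000e+00]])}
{'mtx': array([[488.15815647,   0.        , 316.76388548],
       [  0.        , 488.15815647, 241.04208733],
       [  0.        ,   0.        ,   1.        ]]), 'extrinsics': array([[ 3.01731867e-02,  9.83185161e-01, -1.80101409e-01,
         3.32355257e+02],
       [-9.99510760e-01,  3.11628709e-02,  2.66764967e-03,
        -1.13395769e+00],
       [ 8.23527053e-03,  1.79932805e-01,  9.83644431e-01,
         1.02249020e+03],
       [ 0.00000000e+00,  0.00000000e+00,  0.00000000e+00,
         1.00000000e+00]])}
```

View pics/top0.png

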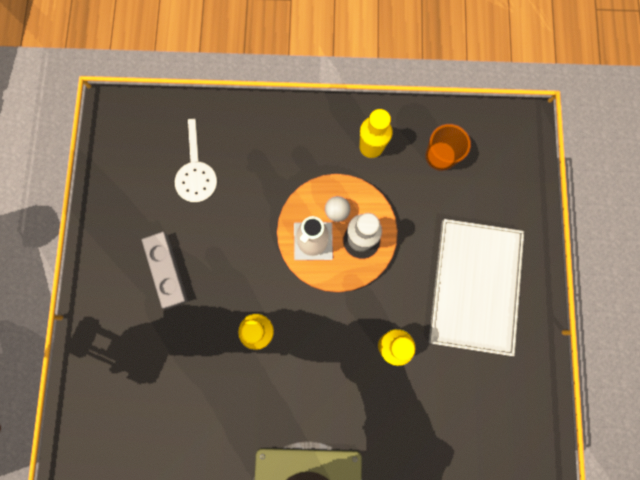

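View pics/side0.png

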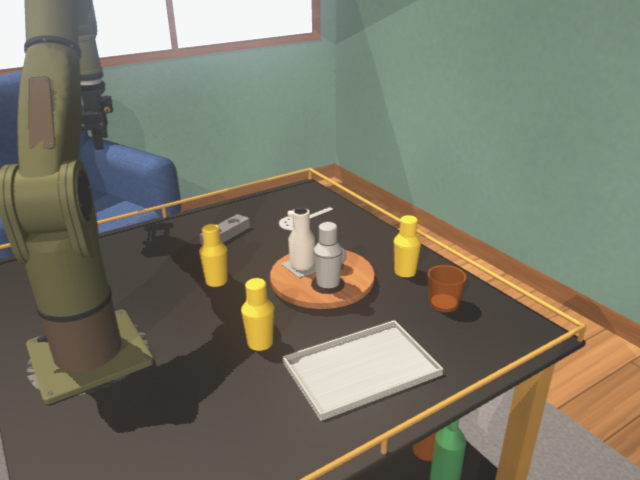

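```bash
cat > h.py <<'E'
import numpy as np,cv2
from bench import telemetry,cams
C={n:cams.get_calibration(n) for n in("side","top")}
def ray(n,u,v):
    K,E=C[n]["mtx"],C[n]["extrinsics"]
    d=np.array([(u-K[0,2])/K[0,0],-(v-K[1,2])/K[1,1],-1])
    return E[:3,3],E[:3,:3]@d
def at(n,u,v,z):
    o,d=ray(n,u,v); return (o+d*(z-o[2])/d[2]).round(1)
def px(n,p):
    K,E=C[n]["mtx"],C[n]["extrinsics"]
    c=E[:3,:3].T@(np.array(p,float)-E[:3,3]); 
    return np.array([K[0,0]*c[0]/-c[2]+K[0,2],K[1,1]*-c[1]/-c[2]+K[1,2]]).round(1)
def crop(n,x,y,w,h,s,f):
    im=cams.capture(n)[y:y+h,x:x+w,::-1]
    cv2.imwrite(f,cv2.resize(im,None,fx=s,fy=s,interpolation=cv2.INTER_CUBIC))
E
python3 - <<'E'
from h import *
a=cams.capture("top")[:,:,::-1]; b=cams.capture("side")[:,:,::-1]
r=lambda im,x,y,w,h,s:cv2.resize(im[y:y+h,x:x+w],None,fx=s,fy=s,interpolation=cv2.INTER_CUBIC)
cv2.imwrite("pics/a.png",np.hstack([r(a,270,165,135,135,4),np.vstack([r(a,135,220,60,100,4),np.zeros((140,240,3),np.uint8)])]))
cv2.imwrite("pics/b.png",r(b,260,195,130,120,5))
cv2.imwrite("pics/c.png",np.hstack([r(a,425,210,105,150,4)]))
E
```

```text
(no output)
```

View pics/a.png

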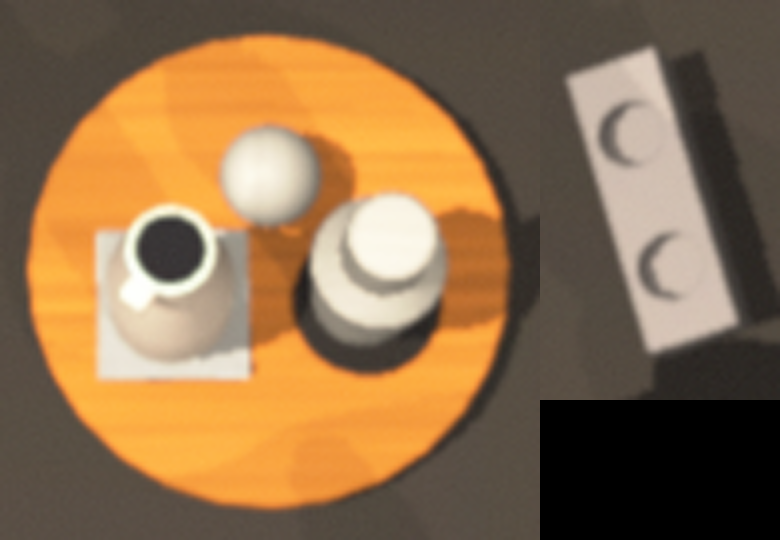

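View pics/b.png

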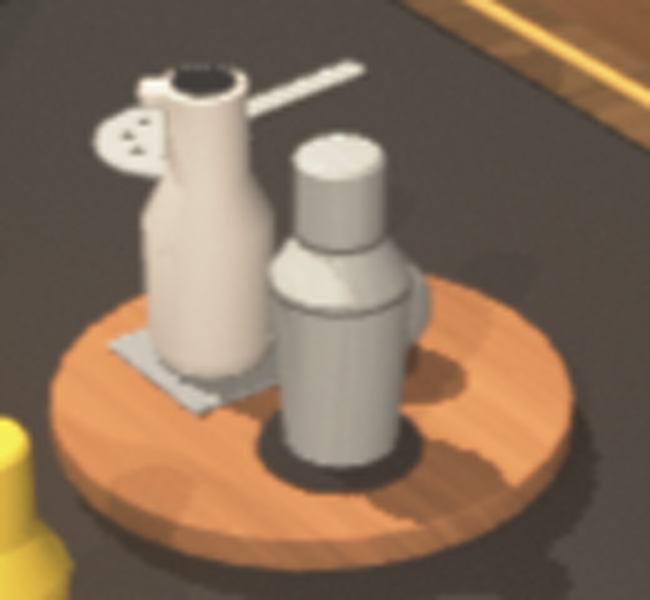

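View pics/c.png

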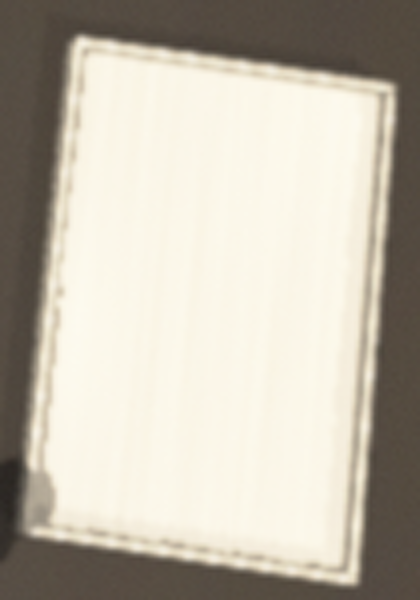

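Run:
```python
from h import *
T=lambda x,y,z,ox=270,oy=165:at("top",x/4+ox-.375,y/4+oy-.375,z)
for k,v in dict(tt=T(269.5,272,30),pourtop=T(170,251,179),spout=T(138,292,174),shtop=T(392,238,183),ball=T(270,176,62),msq=T(172.5,305,34),mrd=T(368,300,34),
 m1=T(90,134,30,135,220),m2=T(131,265,30,135,220),tray=T(213.5,310,16,425,210),
 t1=T(75,38,16,425,210),t2=T(397,85,16,425,210),t3=T(355,583,16,425,210),t4=T(27,535,16,425,210),
 mc=[T(a-540,b,30,135,220) for a,b in((567,76),(655,46),(740,322),(650,354))],
 sq=[T(a,b,34) for a,b in((96,230),(249,230),(250,380),(98,380))]).items(): print(k,v)
print("side pour",at("side",300.8,211,179),"sh",at("side",327.2,226.2,183))
for n,u,v in(("yel top",379,118),("yelL",253,329),("yelR",402,348)):print(n,at("top",u,v,149))
print(px("top",(221,584,238)))
from scipy.spatial.transform import Rotation as R
s=telemetry.get_state();print(R.from_quat(s["tcp_rot"]).as_matrix().round(3))
```

```text
tt [533.1 -45.2  30. ]
pourtop [511.1   5.5 179. ]
spout [493.1  19.1 174. ]
shtop [519.2 -92.  183. ]
ball [576.2 -42.9  62. ]
msq [513.4   4.5  34. ]
mrd [519.2 -96.2  34. ]
m1 [478.5 322.8  30. ]
m2 [412.1 296.2  30. ]
tray [ 430.4 -339.8   16. ]
t1 [ 572.3 -270.5   16. ]
t2 [ 552.3 -440.3   16. ]
t3 [ 294.9 -407.2   16. ]
t4 [ 313.7 -241.9   16. ]
mc [array([507.7, 357.9,  30. ]), array([524.9, 314. ,  30. ]), array([384.5, 259. ,  30. ]), array([367.1, 302.9,  30. ])]
sq [array([551.7,  45.3,  34. ]), array([554.2, -33.9,  34. ]), array([475.7, -36.4,  34. ]), array([473.3,  41.3,  34. ])]
side pour [514.6   4.8 179. ] sh [518.4 -98.9 183. ]
yel top [ 734.8 -115.1  149. ]
yelL [331.5 103.9 149. ]
yelR [ 306.7 -158.5  149. ]
[-70.3 392.3]
[[-0.935  0.354 -0.   ]
 [ 0.354  0.935 -0.001]
 [-0.    -0.001 -1.   ]]
```

```bash
cat > d.py <<'E'
# remaining shift in tool axes to world TCP target (x y z) + tilt
import sys
from h import *
from scipy.spatial.transform import Rotation as R
s=telemetry.get_state();M=R.from_quat(s["tcp_rot"])
t=np.array(list(map(float,sys.argv[1:4])))
yaw=np.degrees(np.arctan2(*M.as_matrix()[1::-1,1]))
print("t",round(s["time_s"],2),"pos",s["tool_pos"].round(1),"shift",M.inv().apply(t-s["tool_pos"]).round(1),"z",M.as_matrix()[:,2].round(4),"y-yaw",yaw.round(1),"F",s["wrist_force"].round(1),"gap",round(s["finger_gap"],1),round(s["finger_force"],1))
print("q",s["q"].round(2))
E
A='[0,0,0,-21,-21,0,88, 0,0,0,-21,-21,0,88, 0,0,0,-21,-21,0,88, 0,0,0,-21,-21,0,88, 0,0,0,-21,-21,0,88]'
python3 -m crank '[0,0,0,-21,-21,0,88, 0,0,0,-21,-21,0,88, 0,0,0,-21,-21,0,88, 0,0,0,-21,-21,0,88, 0,0,0,-21,-21,0,88]'
python3 -m crank '[0,0,0,-21,-21,0,88, 0,0,0,-21,-21,0,88, 0,0,0,-21,-21,0,88, 0,0,0,-21,-21,0,88, 0,0,0,-21,-21,0,88]'
python3 d.py 519 -95.5 238
```

```text
time_s: 0.62
tool_pos: [282.6, 447.8, 238.6]
tcp_rot: [0.18, 0.984, -0.0, 0.0]
wrist_force: [-0.2, -0.5, 0.3]
finger_gap: 87.9
finger_force: 0.0
time_s: 1.03
tool_pos: [343.7, 312.5, 238.8]
tcp_rot: [0.18, 0.984, 0.0, 0.0]
wrist_force: [-0.4, 0.2, -0.2]
finger_gap: 87.7
finger_force: 0.0
t 1.03 pos [343.7 312.5 238.8] shift [-308.3 -319.6    0.8] z [ 1.e-04  1.e-04 -1.e+00] y-yaw 69.3 F [-0.4  0.2 -0.2] gap 87.7 0.0
q [-0.68  0.49 -0.23  2.03  0.18  0.64  0.17]
```

```bash
python3 -m crank '[0,0,0,-21,-22,0,88, 0,0,0,-21,-22,0,88, 0,0,0,-21,-22,0,88, 0,0,0,-21,-22,0,88, 0,0,0,-21,-22,0,88]' >/dev/null
python3 -m crank '[0,0,0,-20,-21,0,88, 0,0,0,-20,-21,0,88, 0,0,0,-20,-21,0,88, 0,0,0,-20,-21,0,88, 0,0,0,-20,-21,0,88]' >/dev/null
python3 -m crank '[0,0,0,-20,-21,0,88, 0,0,0,-20,-21,0,88, 0,0,0,-20,-21,0,88, 0,0,0,-20,-21,0,88, 0,0,0,-20,-21,0,88]' >/dev/null
python3 -m crank '[0,0,0,0,0,0,88, 0,0,0,0,0,0,88]' >/dev/null
python3 d.py 519 -95.5 238
python3 -c "
from h import *
a=cams.capture('top')[150:310,250:450,::-1]; b=cams.capture('side')[120:320,240:440,::-1]
cv2.imwrite('pics/e.png',np.hstack([cv2.resize(a,(400,320)),cv2.resize(b,(400,320))]))"
```

```text
t 2.45 pos [515.4 -95.2 238.4] shift [-3.5  1.   0.4] z [-2.e-04 -3.e-04 -1.e+00] y-yaw 69.0 F [0.  1.  0.4] gap 88.0 0.0
q [ 0.27  0.57 -0.28  1.87  0.22  0.74  1.07]
```

View pics/e.png

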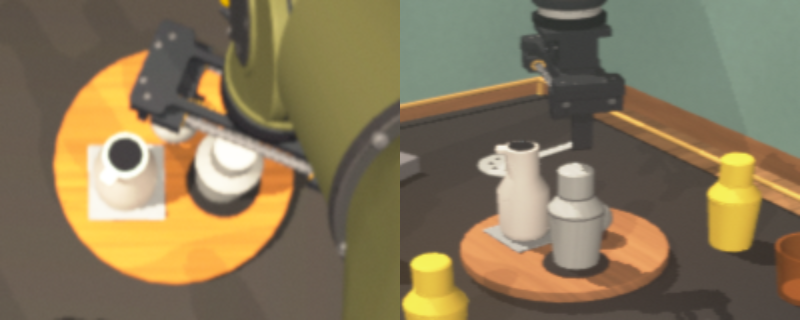

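```bash
python3 -m crank '[0,0,0,-3.5,1,10,88, 0,0,0,0,0,10,88, 0,0,0,0,0,10,88, 0,0,0,0,0,10,88, 0,0,0,0,0,0,88]' >/dev/null
python3 d.py 519 -95.5 137
python3 -c "
from h import *
print(px('side',(519,-95.5,198)),px('side',(519,-95.5,183)))
crop('side',270,140,120,110,6,'pics/f.png')"
```

```text
t 2.97 pos [517.2 -93.2 196.2] shift [-2.8 -1.5 59.2] z [-4.8e-03  6.0e-04 -1.0e+00] y-yaw 69.3 F [-0.8  0.3 -0. ] gap 88.0 0.0
q [ 0.25  0.63 -0.26  1.9   0.25  0.65  1.04]
[326.5 219.4] [326.6 225.5]
```

View pics/f.png

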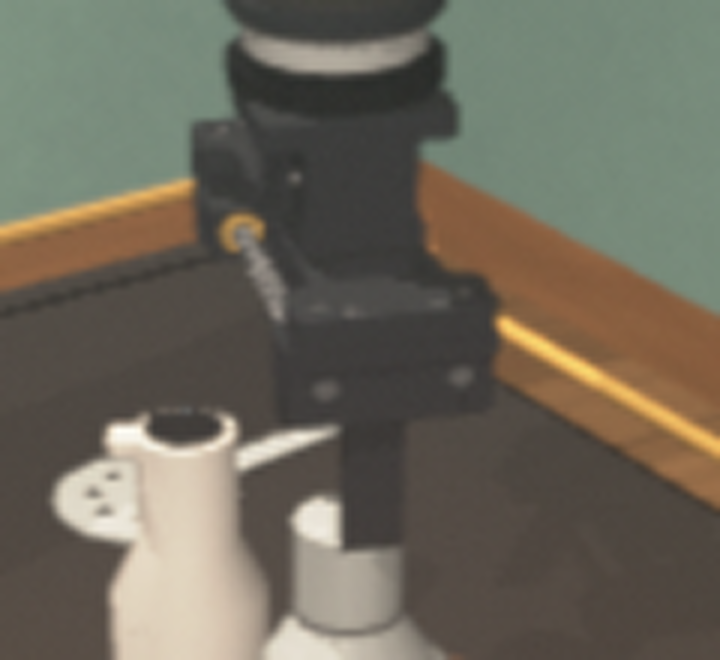

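```bash
python3 -m crank '[0,0,0,0,0,5,88, 0,0,0,0,0,0,88, 0,0,0,0,0,0,88]' >/dev/null
python3 d.py 519 -95.5 137
python3 -c "
from h import *
print(px('side',(498.6,-143,196)),px('side',(519,-95.5,196)))"
```

```text
t 3.27 pos [518.9 -93.7 193.7] shift [-0.7 -1.6 56.7] z [ 1.e-04  1.e-04 -1.e+00] y-yaw 69.3 F [0.4 0.5 0.2] gap 87.9 0.0
q [ 0.25  0.63 -0.26  1.9   0.26  0.64  1.04]
[331.1 231.2] [326.5 220.2]
```

```bash
python3 -m crank '[0,0,0,-0.7,-1.5,14,88, 0,0,0,0,0,14,88, 0,0,0,0,0,14,88, 0,0,0,0,0,14,88, 0,0,0,0,0,0,88]' 25 >/dev/null
python3 d.py 519 -95.5 137
python3 -m crank '[0,0,0,0,0,0,70, 0,0,0,0,0,0,60, 0,0,0,0,0,0,52, 0,0,0,0,0,0,47, 0,0,0,0,0,0,44]' 25
python3 -m crank '[0,0,0,0,0,0,42, 0,0,0,0,0,0,40, 0,0,0,0,0,0,36, 0,0,0,0,0,0,36, 0,0,0,0,0,0,36]' 25
python3 d.py 519 -95.5 137
```

```text
t 3.68 pos [517.9 -95.3 136. ] shift [-1.1  0.2 -1. ] z [-3.3e-03  4.0e-04 -1.0e+00] y-yaw 69.3 F [-1.3  0.3  0.6] gap 88.0 0.0
q [ 0.23  0.72 -0.22  1.95  0.3   0.5   1.01]
time_s: 4.1
tool_pos: [519.4, -95.4, 138.4]
tcp_rot: [0.18, 0.984, 0.0, 0.001]
wrist_force: [0.5, -0.8, -0.4]
finger_gap: 56.7
finger_force: 0.0
time_s: 4.52
tool_pos: [520.2, -94.3, 138.3]
tcp_rot: [0.179, 0.984, 0.001, 0.001]
wrist_force: [0.8, 2.4, 5.7]
finger_gap: 40.4
finger_force: 22.3
t 4.52 pos [520.2 -94.3 138.3] shift [ 0.7 -1.5  1.3] z [ 0.0025  0.0011 -1.    ] y-yaw 69.3 F [0.8 2.4 5.7] gap 40.4 22.3
q [ 0.23  0.72 -0.22  1.95  0.3   0.5   1.01]
```

```bash
python3 -m crank '[0,0,0,0,0,-5,36, 0,0,0,0,0,-10,36, 0,0,0,0,0,-15,36, 0,0,0,0,0,-15,36, 0,0,0,0,0,-15,36]' 25
python3 -m crank '[0,0,0,-3,-10,0,36, 0,0,0,-6,-21,0,36, 0,0,0,-6,-21,0,36, 0,0,0,-6,-21,0,36, 0,0,0,-6,-21,0,36]' >/dev/null
python3 -m crank '[0,0,0,-6,-21,0,36, 0,0,0,-6,-21,0,36, 0,0,0,-6,-21,0,36, 0,0,0,-6,-21,0,36, 0,0,0,-6,-21,0,36]' >/dev/null
python3 -m crank '[0,0,0,-6,-20,0,36, 0,0,0,-4,-14,0,36, 0,0,0,-2,-7,0,36, 0,0,0,0,0,0,36, 0,0,0,0,0,0,36]'
python3 d.py 497 -347 108.3
```

```text
time_s: 4.93
tool_pos: [517.9, -96.1, 198.4]
tcp_rot: [0.18, 0.984, -0.0, -0.001]
wrist_force: [-0.3, 0.2, -2.0]
finger_gap: 39.6
finger_force: 22.7
time_s: 6.18
tool_pos: [498.3, -343.4, 197.3]
tcp_rot: [0.18, 0.984, 0.001, -0.0]
wrist_force: [0.6, 0.4, -2.5]
finger_gap: 39.8
finger_force: 22.7
t 6.18 pos [ 498.3 -343.4  197.3] shift [-0.1 -3.9 89. ] z [-7.0e-04  1.4e-03 -1.0e+00] y-yaw 69.3 F [ 0.6  0.4 -2.5] gap 39.8 22.7
q [ 0.7   0.72 -0.31  1.67  0.28  0.8   1.48]
```

Lower to near the tray, then gently in small steps.

```bash
python3 -m crank '[0,0,0,0,-2,14,36, 0,0,0,0,-2,18,36, 0,0,0,0,0,18,36, 0,0,0,0,0,18,36, 0,0,0,0,0,12,36]' >/dev/null
python3 -m crank '[0,0,0,0,0,2,36, 0,0,0,0,0,0,36, 0,0,0,0,0,0,36]'
python3 d.py 497 -347 108.3
python3 -m crank '[0,0,0,0,0,1.5,36, 0,0,0,0,0,1.5,36, 0,0,0,0,0,1,36, 0,0,0,0,0,0,36]'
python3 d.py 497 -347 108.3
```

```text
time_s: 6.85
tool_pos: [498.1, -347.5, 116.4]
tcp_rot: [0.179, 0.984, 0.0, 0.001]
wrist_force: [-0.1, -0.5, -1.4]
finger_gap: 39.6
finger_force: 22.7
t 6.85 pos [ 498.1 -347.5  116.4] shift [1.2 0.1 8.1] z [ 1.2e-03 -1.0e-04 -1.0e+00] y-yaw 69.3 F [-0.1 -0.5 -1.4] gap 39.6 22.7
q [ 0.68  0.83 -0.26  1.72  0.33  0.63  1.44]
time_s: 7.18
tool_pos: [497.2, -348.1, 111.9]
tcp_rot: [0.18, 0.984, -0.0, 0.0]
wrist_force: [-1.0, 0.1, -2.9]
finger_gap: 40.1
finger_force: 22.7
t 7.18 pos [ 497.2 -348.1  111.9] shift [0.6 0.9 3.6] z [ 2.e-04 -1.e-04 -1.e+00] y-yaw 69.3 F [-1.   0.1 -2.9] gap 40.1 22.7
q [ 0.68  0.84 -0.26  1.72  0.34  0.62  1.44]
```

```bash
python3 -m crank '[0,0,0,0,0,1,36, 0,0,0,0,0,1,36, 0,0,0,0,0,0,36]'|sed -n '2p;4p'
python3 -m crank '[0,0,0,0,0,1,36, 0,0,0,0,0,0,36]'|sed -n '2p;4p'
python3 -m crank '[0,0,0,0,0,1,36, 0,0,0,0,0,0,36]'|sed -n '2p;4p'
```

```text
tool_pos: [497.1, -347.9, 109.5]
wrist_force: [0.3, 0.2, -2.9]
tool_pos: [497.2, -348.0, 108.6]
wrist_force: [-0.3, 0.3, -3.2]
tool_pos: [497.6, -348.1, 108.6]
wrist_force: [-1.0, 0.8, 3.9]
```

```bash
python3 -m crank '[0,0,0,0,0,0,44, 0,0,0,0,0,0,50, 0,0,0,0,0,0,60, 0,0,0,0,0,0,75, 0,0,0,0,0,0,88]'|tail -3
python3 -m crank '[0,0,0,0,0,0,88, 0,0,0,0,0,-10,88, 0,0,0,0,0,-20,88, 0,0,0,0,0,-30,88, 0,0,0,0,0,-30,88]'
python3 -m crank '[0,0,0,0,0,-25,88, 0,0,0,0,0,-10,88, 0,0,0,0,0,0,88]' >/dev/null
python3 d.py 512.5 5 225
```

```text
wrist_force: [0.2, -0.2, 0.6]
finger_gap: 67.9
finger_force: 0.0
time_s: 8.6
tool_pos: [496.7, -347.6, 198.7]
tcp_rot: [0.18, 0.984, 0.0, -0.001]
wrist_force: [0.3, 0.1, 0.0]
finger_gap: 87.9
finger_force: 0.0
t 8.85 pos [ 498.7 -348.7  235.7] shift [112.4 335.7   9.8] z [ 0.0051 -0.0029 -1.    ] y-yaw 69.3 F [ 0.8  0.8 -1.7] gap 88.0 0.0
q [ 0.72  0.68 -0.32  1.62  0.26  0.88  1.5 ]
```

```bash
python3 -m crank '[0,0,0,7.5,22.5,0,88, 0,0,0,7.5,22.5,0,88, 0,0,0,7.5,22.5,0,88, 0,0,0,7.5,22.5,0,88, 0,0,0,7.5,22.5,0,88]' >/dev/null
python3 -m crank '[0,0,0,7.5,22.5,0,88, 0,0,0,7.5,22.5,0,88, 0,0,0,7.5,22.5,0,88, 0,0,0,7.5,22.5,0,88, 0,0,0,7.5,22.5,0,88]' >/dev/null
python3 -m crank '[0,0,0,7.5,22.5,0,88, 0,0,0,7.5,22.5,0,88, 0,0,0,7.5,22.5,0,88, 0,0,0,7.5,22,0,88, 0,0,0,6,18,0,88]' >/dev/null
python3 -m crank '[0,0,0,0,0,0,88, 0,0,0,0,0,0,88, 0,0,0,0,0,0,88]' >/dev/null
python3 d.py 512.5 5 225
python3 -c "
from h import *
b=cams.capture('side')[:,:,::-1]
cv2.imwrite('pics/g.png',np.hstack([cv2.resize(b[260:440,260:460],(400,360)),cv2.resize(b[150:330,240:440],(400,360))]))"
```

```text
t 10.35 pos [510.4   0.8 231.8] shift [-0.5  4.7  6.8] z [-0.0021 -0.0012 -1.    ] y-yaw 69.2 F [-0.2 -1.3 -0.1] gap 87.9 0.0
q [ 0.09  0.56 -0.29  1.91  0.24  0.71  0.87]
```

View pics/g.png

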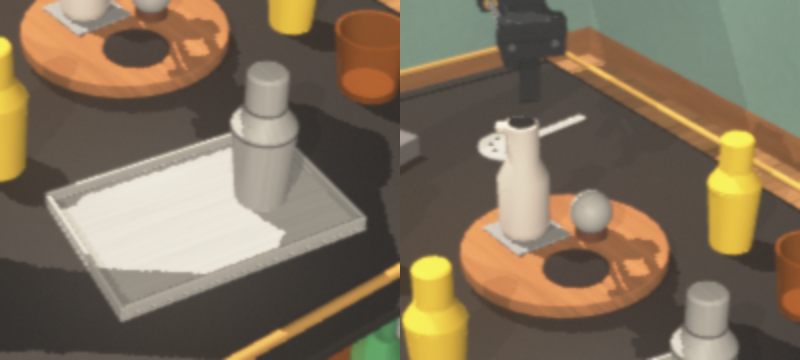

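```bash
python3 -c "
from h import *
print(at('side',328.2,283.8,34), at('side',(645-400)/2+240-.25,0,34))"
python3 -m crank '[0,0,0,-0.5,4.5,15,88, 0,0,0,0,0,20,88, 0,0,0,0,0,20,88, 0,0,0,0,0,20,88, 0,0,0,0,0,12,88]' >/dev/null
python3 -m crank '[0,0,0,0,0,8,88, 0,0,0,0,0,0,88, 0,0,0,0,0,0,88]' >/dev/null
python3 d.py 512.5 5 136
```

```text
[ 519.6 -100.6   34. ] [4053.3 4460.6   34. ]
t 11.07 pos [513.1   5.4 137.7] shift [ 0.4 -0.6  1.7] z [-4.e-04 -3.e-04 -1.e+00] y-yaw 69.2 F [-0.3  0.9  0.3] gap 88.1 0.0
q [ 0.03  0.71 -0.22  1.99  0.31  0.47  0.8 ]
```

```bash
python3 -m crank '[0,0,0,0,0,1.5,70, 0,0,0,0,0,0,60, 0,0,0,0,0,0,52, 0,0,0,0,0,0,47, 0,0,0,0,0,0,44]' 25 >/dev/null
python3 -m crank '[0,0,0,0,0,0,42, 0,0,0,0,0,0,40, 0,0,0,0,0,0,36, 0,0,0,0,0,0,36, 0,0,0,0,0,0,36]' 25 |tail -3
python3 d.py 369 -333 200
python3 -m crank '[0,0,0,0,0,-5,36, 0,0,0,0,0,-10,36, 0,0,0,0,0,-15,36, 0,0,0,0,0,-15,36, 0,0,0,0,0,-15,36]' 25
python3 d.py 369 -333 198
```

```text
wrist_force: [-0.2, -1.4, 1.8]
finger_gap: 39.1
finger_force: 25.0
t 11.9 pos [513.1   6.1 136.2] shift [  14.7 -368.1  -63.6] z [-1.e-04 -3.e-04 -1.e+00] y-yaw 69.3 F [-0.2 -1.4  1.8] gap 39.1 25.0
q [ 0.03  0.71 -0.21  1.99  0.31  0.47  0.79]
time_s: 12.32
tool_pos: [512.8, 6.5, 197.3]
tcp_rot: [0.18, 0.984, 0.0, -0.0]
wrist_force: [-0.2, -0.1, -2.4]
finger_gap: 39.0
finger_force: 24.9
t 12.32 pos [512.8   6.5 197.3] shift [  14.4 -368.4   -0.7] z [-5.e-04  3.e-04 -1.e+00] y-yaw 69.3 F [-0.2 -0.1 -2.4] gap 39.0 24.9
q [ 0.07  0.61 -0.27  1.94  0.26  0.62  0.84]
```

```bash
python3 -m crank '[0,0,0,1,-10,0,36, 0,0,0,1,-22,0,36, 0,0,0,1,-22,0,36, 0,0,0,1,-22,0,36, 0,0,0,1,-22,0,36]' >/dev/null
python3 -m crank '[0,0,0,1,-22,0,36, 0,0,0,1,-22,0,36, 0,0,0,1,-22,0,36, 0,0,0,1,-22,0,36, 0,0,0,1,-22,0,36]' >/dev/null
python3 -m crank '[0,0,0,1,-22,0,36, 0,0,0,1,-22,0,36, 0,0,0,1,-22,0,36, 0,0,0,1,-22,0,36, 0,0,0,0,-22,0,36]' >/dev/null
python3 -m crank '[0,0,0,0,-22,0,36, 0,0,0,0,-18,0,36, 0,0,0,0,-10,0,36, 0,0,0,0,0,0,36, 0,0,0,0,0,0,36]'
python3 d.py 369 -333 106.2
```

```text
time_s: 13.98
tool_pos: [369.4, -332.5, 195.9]
tcp_rot: [0.18, 0.984, 0.001, -0.0]
wrist_force: [0.4, 0.5, -3.1]
finger_gap: 38.8
finger_force: 24.9
t 13.98 pos [ 369.4 -332.5  195.9] shift [ 0.1 -0.7 89.7] z [-3.0e-04  1.1e-03 -1.0e+00] y-yaw 69.2 F [ 0.4  0.5 -3.1] gap 38.8 24.9
q [ 0.86  0.61 -0.35  1.99  0.34  0.61  1.49]
```

```bash
python3 -m crank '[0,0,0,0,0,14,36, 0,0,0,0,0,18,36, 0,0,0,0,0,18,36, 0,0,0,0,0,18,36, 0,0,0,0,0,10,36]' >/dev/null
python3 -m crank '[0,0,0,0,0,3,36, 0,0,0,0,0,2,36, 0,0,0,0,0,1,36, 0,0,0,0,0,0,36]'|sed -n '2p;4p'
python3 -m crank '[0,0,0,0,0,1,36, 0,0,0,0,0,1,36, 0,0,0,0,0,0,36]'|sed -n '2p;4p'
python3 -m crank '[0,0,0,0,0,1,36, 0,0,0,0,0,0,36]'|sed -n '2p;4p'
```

```text
tool_pos: [370.5, -332.6, 112.7]
wrist_force: [0.7, -0.0, -3.2]
tool_pos: [369.9, -333.0, 110.4]
wrist_force: [-0.1, 0.1, -3.1]
tool_pos: [369.8, -333.0, 109.2]
wrist_force: [0.6, -0.1, -2.3]
```

```bash
python3 -m crank '[0,0,0,0,0,1,36, 0,0,0,0,0,0,36]'|sed -n '2p;4p'
python3 -m crank '[0,0,0,0,0,1,36, 0,0,0,0,0,0,36]'|sed -n '2p;4p'
python3 -m crank '[0,0,0,0,0,0.7,36, 0,0,0,0,0,0,36]'|sed -n '2p;4p'
```

```text
tool_pos: [369.8, -332.9, 108.1]
wrist_force: [0.8, 0.6, -2.7]
tool_pos: [369.8, -332.9, 107.0]
wrist_force: [-0.5, 0.2, -2.7]
tool_pos: [369.8, -332.9, 106.4]
wrist_force: [0.3, -0.6, -4.0]
```

```bash
python3 -m crank '[0,0,0,0,0,0.6,36, 0,0,0,0,0,0,36]'|sed -n '2p;4p'
python3 -m crank '[0,0,0,0,0,0.6,36, 0,0,0,0,0,0,36]'|sed -n '2p;4p'
```

```text
tool_pos: [369.9, -333.0, 106.2]
wrist_force: [-0.4, 0.3, 2.5]
tool_pos: [370.0, -333.1, 106.2]
wrist_force: [-1.5, 0.6, 8.6]
```

```bash
python3 -m crank '[0,0,0,0,0,0,42, 0,0,0,0,0,0,48, 0,0,0,0,0,0,58, 0,0,0,0,0,0,75, 0,0,0,0,0,0,88]'|tail -3
python3 -m crank '[0,0,0,0,0,0,88, 0,0,0,0,0,-10,88, 0,0,0,0,0,-20,88, 0,0,0,0,0,-30,88, 0,0,0,0,0,-30,88]' >/dev/null
python3 -m crank '[0,0,0,0,0,-20,88, 0,0,0,0,0,-5,88, 0,0,0,0,0,0,88]' >/dev/null
python3 d.py 576 -43 200
python3 -c "
from h import *
a=cams.capture('top')[:,:,::-1];b=cams.capture('side')[:,:,::-1]
cv2.imwrite('pics/h.png',np.hstack([cv2.resize(a[165:300,270:405],(540,540),interpolation=2),np.vstack([cv2.resize(b[280:430,280:450],(260,229)),cv2.resize(b[240:310,265:385],(260,152)),np.zeros((159,260,3),np.uint8)])]))"
```

```text
wrist_force: [0.2, -0.8, -0.1]
finger_gap: 65.9
finger_force: 0.0
t 17.07 pos [ 370.4 -333.5  221.5] shift [-89.2 344.5  21.4] z [ 0.0025 -0.002  -1.    ] y-yaw 69.2 F [-0.4  0.2 -0.1] gap 87.7 0.0
q [ 0.88  0.57 -0.38  1.96  0.32  0.67  1.51]
```

View pics/h.png

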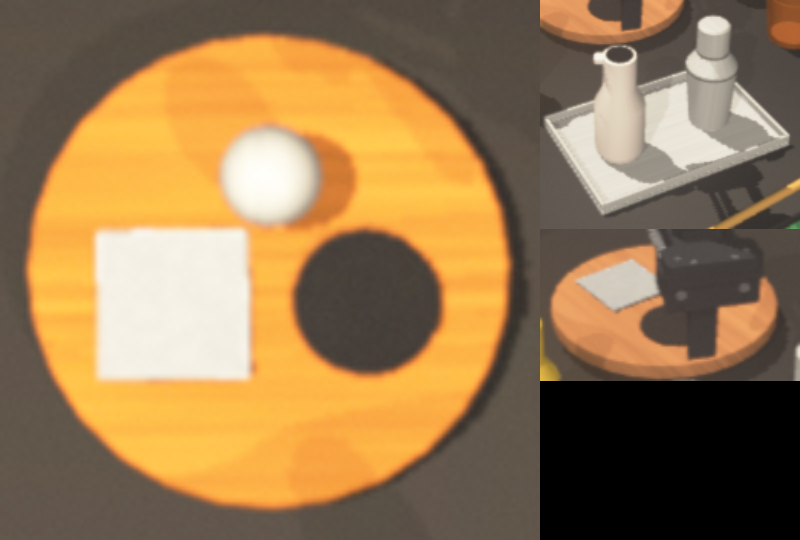

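```bash
python3 -m crank '[0,0,0,-5.5,21.5,0,88, 0,0,0,-5.5,21.5,0,88, 0,0,0,-5.5,21.5,0,88, 0,0,0,-5.5,21.5,0,88, 0,0,0,-5.5,21.5,0,88]' >/dev/null
python3 -m crank '[0,0,0,-5.5,21.5,0,88, 0,0,0,-5.5,21.5,0,88, 0,0,0,-5.5,21.5,0,88, 0,0,0,-5.5,21.5,0,88, 0,0,0,-5.5,21.5,0,88]' >/dev/null
python3 -m crank '[0,0,0,-5.5,21.5,5,88, 0,0,0,-5.5,21.5,10,88, 0,0,0,-5.5,21.5,20,88, 0,0,0,-5.5,21.5,20,88, 0,0,0,-5.5,21.5,20,88]' >/dev/null
python3 -m crank '[0,0,0,-6,20,5,88, 0,0,0,0,0,0,88, 0,0,0,0,0,0,88, 0,0,0,0,0,0,88]' >/dev/null
python3 d.py 576 -43 50
python3 -c "
from h import *
print(px('side',(576,-43,62)))
crop('side',270,150,130,120,5,'pics/i.png')"
```

```text
t 18.75 pos [572.5 -45.1 139.4] shift [-2.7  3.4 89.4] z [-0.0026 -0.0012 -1.    ] y-yaw 69.2 F [ 1.2 -1.  -0.9] gap 87.8 0.0
q [ 0.15  0.77 -0.27  1.81  0.33  0.62  0.9 ]
[334.3 255.8]
```

View pics/i.png

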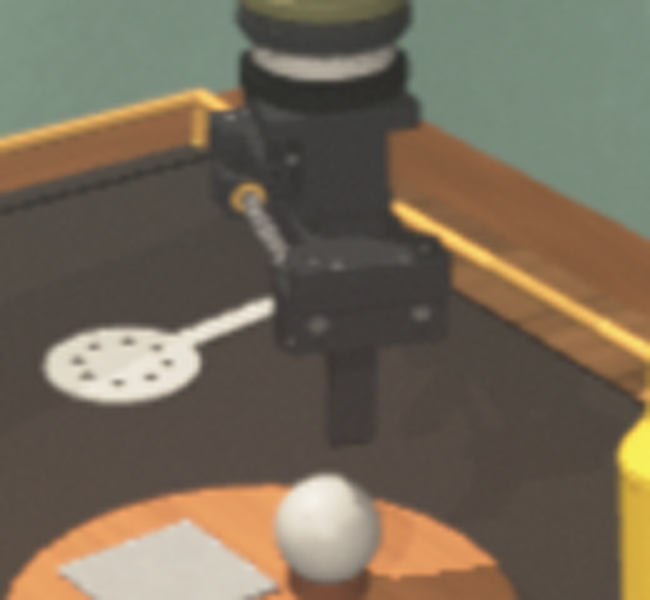

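```bash
python3 -m crank '[0,0,0,-2.7,3.5,10,88, 0,0,0,0,0,18,88, 0,0,0,0,0,18,88, 0,0,0,0,0,18,88, 0,0,0,0,0,18,88]' >/dev/null
python3 -m crank '[0,0,0,0,0,8,88, 0,0,0,0,0,2,88, 0,0,0,0,0,0,88, 0,0,0,0,0,0,88]' >/dev/null
python3 d.py 576.3 -43 47
python3 -m crank '[0,0,0,0,0,0,75, 0,0,0,0,0,0,65, 0,0,0,0,0,0,60, 0,0,0,0,0,0,57, 0,0,0,0,0,0,55]' 20 >/dev/null
python3 -m crank '[0,0,0,0,0,0,53, 0,0,0,0,0,0,51, 0,0,0,0,0,0,49, 0,0,0,0,0,0,48, 0,0,0,0,0,0,48]' 20
python3 d.py 576.3 -43 47
```

```text
t 19.55 pos [578.1 -41.8  49. ] shift [ 1.3 -1.7  2. ] z [ 0.0013  0.     -1.    ] y-yaw 69.2 F [ 0.4 -0.5 -0.3] gap 88.0 0.0
q [ 0.11  0.91 -0.2   1.83  0.38  0.44  0.84]
time_s: 20.38
tool_pos: [577.2, -42.7, 48.4]
tcp_rot: [0.18, 0.984, -0.001, -0.0]
wrist_force: [-1.6, -4.5, 3.3]
finger_gap: 51.2
finger_force: 20.0
t 20.38 pos [577.2 -42.7  48.4] shift [ 0.7 -0.6  1.4] z [-8.0e-04 -1.4e-03 -1.0e+00] y-yaw 69.2 F [-1.6 -4.5  3.3] gap 51.2 20.0
q [ 0.11  0.91 -0.2   1.83  0.38  0.44  0.84]
```

```bash
python3 -m crank '[0,0,0,0,0,-5,48, 0,0,0,0,0,-12,48, 0,0,0,0,0,-20,48, 0,0,0,0,0,-20,48, 0,0,0,0,0,-20,48]' 20
python3 d.py 479.2 322.1 125
```

```text
time_s: 20.8
tool_pos: [577.7, -40.2, 126.7]
tcp_rot: [0.179, 0.984, 0.001, 0.0]
wrist_force: [0.3, 0.2, -1.7]
finger_gap: 50.9
finger_force: 20.0
t 20.8 pos [577.7 -40.2 126.7] shift [219.9 304.3   2.3] z [ 4.0e-04  1.8e-03 -1.0e+00] y-yaw 69.4 F [ 0.3  0.2 -1.7] gap 50.9 20.0
q [ 0.14  0.79 -0.26  1.8   0.34  0.59  0.89]
```

```bash
python3 -m crank '[0,0,0,7,10,0,48, 0,0,0,14,19.4,0,48, 0,0,0,14,19.4,0,48, 0,0,0,14,19.4,0,48, 0,0,0,14,19.4,0,48]' >/dev/null
python3 -m crank '[0,0,0,14,19.4,0,48, 0,0,0,14,19.4,0,48, 0,0,0,14,19.4,0,48, 0,0,0,14,19.4,0,48, 0,0,0,14,19.4,0,48]' >/dev/null
python3 -m crank '[0,0,0,14,19.4,0,48, 0,0,0,14,19.4,0,48, 0,0,0,14,19.4,0,48, 0,0,0,14,19.4,0,48, 0,0,0,14,19.4,0,48]' >/dev/null
python3 -m crank '[0,0,0,14,19.4,0,48, 0,0,0,7,10,0,48, 0,0,0,0,0,0,48, 0,0,0,0,0,0,48]' >/dev/null
python3 d.py 479.2 322.1 125
```

```text
t 22.38 pos [477.4 328.6 125. ] shift [-4.  -5.5 -0. ] z [-6.e-04 -7.e-04 -1.e+00] y-yaw 69.4 F [ 0.9 -0.3 -1.6] gap 51.1 20.0
q [-0.59  0.79 -0.17  1.8   0.22  0.57  0.32]
```

```bash
python3 -m crank '[0,0,0,-4,-5.5,10,48, 0,0,0,0,0,20,48, 0,0,0,0,0,20,48, 0,0,0,0,0,18,48, 0,0,0,0,0,0,48]' >/dev/null
python3 -m crank '[0,0,0,0,0,0,48, 0,0,0,0,0,0,48]' >/dev/null
python3 d.py 479.2 322.1 36.4
python3 -c "
from h import *
p=telemetry.get_state()['tool_pos']+[0,0,13.6]
print(px('side',p),px('top',p),px('side',(479.2,322.1,30)),px('side',(412.5,295.3,30)))
a=cams.capture('top')[200:350,110:220,::-1];b=cams.capture('side')[150:270,170:290,::-1]
cv2.imwrite('pics/j.png',np.hstack([cv2.resize(a,(330,450)),cv2.resize(b,(450,450),interpolation=2)]))"
```

```text
t 22.97 pos [480.8 321.   58.1] shift [ 1.9  0.4 21.7] z [ 9.e-04 -1.e-04 -1.e+00] y-yaw 69.2 F [-0.7  0.2 -1.5] gap 50.8 20.0
q [-0.59  0.89 -0.13  1.84  0.25  0.43  0.31]
[232.1 207.5] [151.5 248.7] [232.7 220.8] [214.8 230.8]
```

View pics/j.png

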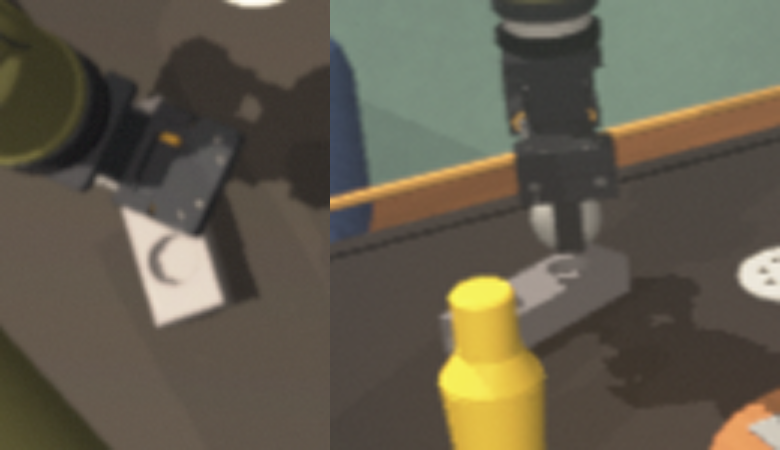

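```bash
python3 -m crank '[0,0,0,1.5,0.4,5,48, 0,0,0,0,0,5,48, 0,0,0,0,0,4,48, 0,0,0,0,0,3,48, 0,0,0,0,0,0,48]'|sed -n '2p;4p'
python3 -m crank '[0,0,0,0,0,1.5,48, 0,0,0,0,0,0,48, 0,0,0,0,0,0,48]'|sed -n '2p;4p'
python3 -m crank '[0,0,0,0,0,1,48, 0,0,0,0,0,0,48]'|sed -n '2p;4p'
python3 -m crank '[0,0,0,0,0,1,48, 0,0,0,0,0,0,48]'|sed -n '2p;4p'
```

```text
tool_pos: [478.2, 322.6, 39.5]
wrist_force: [-0.3, -0.5, -2.4]
tool_pos: [478.7, 322.9, 38.8]
wrist_force: [0.7, 0.1, -1.3]
tool_pos: [478.7, 322.9, 37.8]
wrist_force: [-0.6, 0.3, -2.3]
tool_pos: [478.9, 322.9, 36.9]
wrist_force: [0.7, -0.4, -0.9]
```

```bash
python3 -m crank '[0,0,0,0,0,0.8,48, 0,0,0,0,0,0,48]'|sed -n '2p;4p'
python3 -m crank '[0,0,0,0,0,0.7,48, 0,0,0,0,0,0,48]'|sed -n '2p;4p'
```

```text
tool_pos: [479.3, 322.9, 36.4]
wrist_force: [0.3, -1.5, 1.5]
tool_pos: [479.6, 322.8, 36.0]
wrist_force: [0.3, -0.8, 5.8]
```

```bash
python3 -m crank '[0,0,0,0,0,0,54, 0,0,0,0,0,0,58, 0,0,0,0,0,0,66, 0,0,0,0,0,0,78, 0,0,0,0,0,0,88]' >/dev/null
python3 -m crank '[0,0,0,0,0,0,88, 0,0,0,0,0,0,88, 0,0,0,0,0,-10,88, 0,0,0,0,0,-20,88, 0,0,0,0,0,-30,88]' >/dev/null
python3 -m crank '[0,0,0,0,0,-35,88, 0,0,0,0,0,-35,88, 0,0,0,0,0,-35,88, 0,0,0,0,0,-20,88, 0,0,0,0,0,0,88]' >/dev/null
python3 d.py 370 -333 225
python3 -c "
from h import *
print(px('side',(479.2,322.1,50)))
a=cams.capture('top')[200:350,110:220,::-1];b=cams.capture('side')[150:270,170:290,::-1]
cv2.imwrite('pics/k.png',np.hstack([cv2.resize(a,(330,450)),cv2.resize(b,(450,450),interpolation=2)]))"
```

```text
t 25.65 pos [480.9 324.7 226. ] shift [-129.4 -654.3   -4. ] z [ 0.0079  0.0063 -0.9999] y-yaw 69.2 F [0.2 1.1 0.1] gap 87.9 0.0
q [-0.55  0.64 -0.21  1.73  0.18  0.78  0.37]
[232.1 214.5]
```

View pics/k.png

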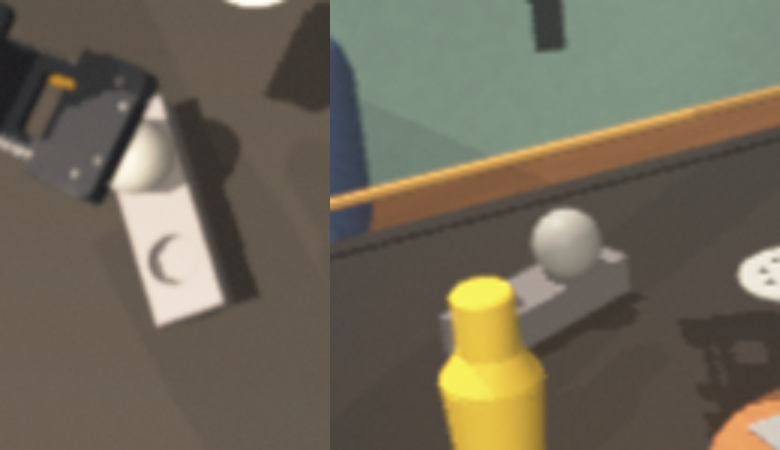

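```bash
python3 -m crank '[0,0,0,-4.6,-23.4,0,88, 0,0,0,-4.6,-23.4,0,88, 0,0,0,-4.6,-23.4,0,88, 0,0,0,-4.6,-23.4,0,88, 0,0,0,-4.6,-23.4,0,88]' >/dev/null
python3 -m crank '[0,0,0,-4.6,-23.4,0,88, 0,0,0,-4.6,-23.4,0,88, 0,0,0,-4.6,-23.4,0,88, 0,0,0,-4.6,-23.4,0,88, 0,0,0,-4.6,-23.4,0,88]' >/dev/null
python3 -m crank '[0,0,0,-4.6,-23.4,0,88, 0,0,0,-4.6,-23.4,0,88, 0,0,0,-4.6,-23.4,0,88, 0,0,0,-4.6,-23.4,0,88, 0,0,0,-4.6,-23.4,0,88]' >/dev/null
python3 -m crank '[0,0,0,-4.6,-23.4,0,88, 0,0,0,-4.6,-23.4,0,88, 0,0,0,-4.6,-23.4,0,88, 0,0,0,-4.6,-23.4,0,88, 0,0,0,-4.6,-23.4,0,88]' >/dev/null
python3 -m crank '[0,0,0,-4.6,-23.4,0,88, 0,0,0,-4.6,-23.4,0,88, 0,0,0,-4.6,-23.4,0,88, 0,0,0,-4.6,-23.4,0,88, 0,0,0,-4.6,-23.4,0,88]' >/dev/null
python3 -m crank '[0,0,0,-4.6,-23.4,0,88, 0,0,0,-4.6,-23.4,0,88, 0,0,0,-4.6,-20,0,88, 0,0,0,0,0,0,88, 0,0,0,0,0,0,88]' >/dev/null
python3 d.py 370 -333 106.2
```

```text
t 28.25 pos [ 367.2 -332.4  218.9] shift [ -3.2   0.3 112.7] z [-0.0023  0.0021 -1.    ] y-yaw 69.1 F [-0.   0.5 -0.1] gap 87.7 0.0
q [ 0.85  0.56 -0.32  1.96  0.28  0.66  1.56]
```

```bash
python3 -m crank '[0,0,0,-3,0.3,0,88, 0,0,0,0,0,10,88, 0,0,0,0,0,20,88, 0,0,0,0,0,0,88, 0,0,0,0,0,0,88]' >/dev/null
python3 d.py 370 -333 106.2
python3 -m crank '[0,0,0,0,0,16,88, 0,0,0,0,0,20,88, 0,0,0,0,0,20,88, 0,0,0,0,0,16,88, 0,0,0,0,0,8,88]' >/dev/null
python3 -m crank '[0,0,0,0,0,2,88, 0,0,0,0,0,0,88, 0,0,0,0,0,0,88]' >/dev/null
python3 d.py 370 -333 106.2
```

```text
t 28.67 pos [ 371.2 -331.2  189.7] shift [ 0.3 -2.2 83.5] z [-0.0022  0.0023 -1.    ] y-yaw 69.4 F [ 0.7 -0.3  0.3] gap 87.9 0.0
q [ 0.82  0.61 -0.3   1.99  0.31  0.59  1.53]
t 29.33 pos [ 372.  -333.2  109.2] shift [ 1.9 -0.5  3. ] z [ 1.2e-03 -7.0e-04 -1.0e+00] y-yaw 69.3 F [-0.2  0.1  0.6] gap 88.2 0.0
q [ 0.76  0.75 -0.21  2.05  0.39  0.38  1.46]
```

```bash
python3 -m crank '[0,0,0,1.5,-0.5,2,70, 0,0,0,0,0,0,60, 0,0,0,0,0,0,52, 0,0,0,0,0,0,47, 0,0,0,0,0,0,44]' 25 >/dev/null
python3 -m crank '[0,0,0,0,0,0,42, 0,0,0,0,0,0,40, 0,0,0,0,0,0,36, 0,0,0,0,0,0,36, 0,0,0,0,0,0,36]' 25 |tail -3
python3 d.py 370 -333 106.2
python3 -m crank '[0,0,0,0,0,-5,36, 0,0,0,0,0,-15,36, 0,0,0,0,0,-20,36, 0,0,0,0,0,-25,36, 0,0,0,0,0,-25,36]' 25
python3 -m crank '[0,0,0,0,0,0,36, 0,0,0,0,0,0,36]' >/dev/null
python3 d.py 513.3 4.4 195
```

```text
wrist_force: [0.5, -0.5, 0.1]
finger_gap: 39.0
finger_force: 25.0
t 30.17 pos [ 369.7 -333.1  106.3] shift [-0.2  0.2  0.1] z [ 0.e+00 -1.e-04 -1.e+00] y-yaw 69.3 F [ 0.5 -0.5  0.1] gap 39.0 25.0
q [ 0.76  0.75 -0.2   2.06  0.39  0.37  1.46]
time_s: 30.58
tool_pos: [368.9, -332.3, 196.9]
tcp_rot: [0.18, 0.984, 0.001, -0.001]
wrist_force: [0.6, -1.2, -3.5]
finger_gap: 39.4
finger_force: 25.0
t 30.75 pos [ 370.  -333.3  197.1] shift [-14.4 366.5   1.9] z [ 0.0017 -0.0012 -1.    ] y-yaw 69.3 F [ 0.3 -0.6 -3.6] gap 38.9 25.0
q [ 0.84  0.6  -0.31  1.99  0.31  0.6   1.53]
```

```bash
python3 -m crank '[0,0,0,-1,10,0,36, 0,0,0,-1,22,0,36, 0,0,0,-1,22,0,36, 0,0,0,-1,22,0,36, 0,0,0,-1,22,0,36]' >/dev/null
python3 -m crank '[0,0,0,-1,22,0,36, 0,0,0,-1,22,0,36, 0,0,0,-1,22,0,36, 0,0,0,-1,22,0,36, 0,0,0,-1,22,0,36]' >/dev/null
python3 -m crank '[0,0,0,-1,22,0,36, 0,0,0,-1,22,0,36, 0,0,0,-1,22,0,36, 0,0,0,-1,22,0,36, 0,0,0,0,22,0,36]' >/dev/null
python3 -m crank '[0,0,0,0,22,0,36, 0,0,0,0,17,0,36, 0,0,0,0,9,0,36, 0,0,0,0,0,0,36, 0,0,0,0,0,0,36]' >/dev/null
python3 -m crank '[0,0,0,0,0,10,36, 0,0,0,0,0,15,36, 0,0,0,0,0,15,36, 0,0,0,0,0,0,36, 0,0,0,0,0,0,36]' >/dev/null
python3 d.py 513.3 4.4 136.3
```

```text
t 32.83 pos [511.1   2.7 155.7] shift [-1.5  2.4 19.4] z [-0.003  -0.0012 -1.    ] y-yaw 69.2 F [-0.2  0.2 -3.3] gap 39.0 25.0
q [ 0.03  0.68 -0.2   1.98  0.26  0.51  0.85]
```

```bash
python3 -c "
from h import *
print(at('side',302.75,266.75,34),at('side',328.2,283.8,34))"
python3 -m crank '[0,0,0,-1.5,2.2,3,36, 0,0,0,0,0,5,36, 0,0,0,0,0,3,36, 0,0,0,0,0,0,36, 0,0,0,0,0,0,36]' >/dev/null
python3 d.py 513.3 4.4 136.3
python3 -c "
from h import *
a=cams.capture('side');cv2.imwrite('pics/l.png',cv2.resize(a[180:310,255:395,::-1],None,fx=5,fy=4.6,interpolation=2)) 
cv2.imwrite('pics/l.png',cv2.resize(a[190:310,255:395,::-1],None,fx=5,fy=5,interpolation=2))"
```

```text
[510.2  -4.3  34. ] [ 519.6 -100.6   34. ]
t 33.25 pos [514.5   5.9 145.3] shift [ 0.6 -1.8  9. ] z [-2.e-04  0.e+00 -1.e+00] y-yaw 69.3 F [-0.3  0.6 -2.5] gap 39.1 25.0
q [ 0.02  0.7  -0.19  1.98  0.26  0.49  0.84]
```

View pics/l.png

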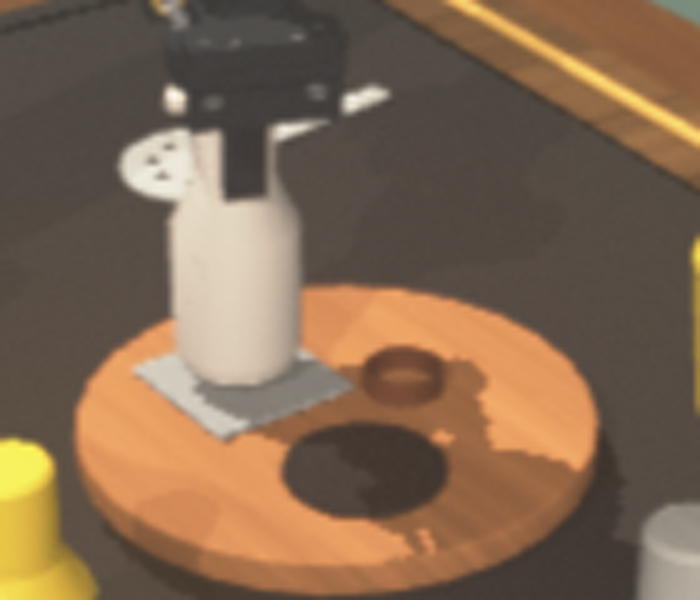

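```bash
python3 -c "
from h import *
f=lambda x,y:at('side',x/5+254.6,y/5+189.6,34)
print(f(244,377),f(365,469.5),[f(*p) for p in((134,371),(354,383),(227,437))])
t=lambda x,y:at('top',x/4+269.625,y/4+164.625,34)
print(t(172.5,305),t(367.5,302.5))
print(px('side',(514.5,5.9,43)))"
```

```text
[515.8   1.7  34. ] [519.1 -98.8  34. ] [array([474.2,  36.5,  34. ]), array([557. , -32.9,  34. ]), array([480.8, -39.7,  34. ])]
[513.4   4.5  34. ] [517.9 -95.9  34. ]
[301.9 261.2]
```

```bash
python3 -m crank '[0,0,0,-0.4,-1.2,2,36, 0,0,0,0,0,2,36, 0,0,0,0,0,1,36, 0,0,0,0,0,0,36, 0,0,0,0,0,0,36]' >/dev/null
python3 d.py 514.3 4.2 136.3
python3 -m crank '[0,0,0,0,0,1,36, 0,0,0,0,0,0,36]'|sed -n '2p;4p'
python3 -m crank '[0,0,0,0,0,1,36, 0,0,0,0,0,0,36]'|sed -n '2p;4p'
```

```text
t 33.72 pos [514.5   4.6 140.2] shift [ 0.  -0.4  3.9] z [-2.e-04  1.e-04 -1.e+00] y-yaw 69.3 F [-0.2 -0.5 -3.7] gap 39.5 25.0
q [ 0.02  0.7  -0.19  1.99  0.27  0.47  0.84]
tool_pos: [514.5, 4.7, 139.2]
wrist_force: [0.1, 0.8, -4.0]
tool_pos: [514.5, 4.6, 138.2]
wrist_force: [-0.1, 0.6, -3.2]
```

```bash
python3 -m crank '[0,0,0,0,0,1,36, 0,0,0,0,0,0,36]'|sed -n '2p;4p'
python3 -m crank '[0,0,0,0,0,0.6,36, 0,0,0,0,0,0,36]'|sed -n '2p;4p'
python3 -m crank '[0,0,0,0,0,0.5,36, 0,0,0,0,0,0,36]'|sed -n '2p;4p'
```

```text
tool_pos: [514.5, 4.6, 137.2]
wrist_force: [-0.1, 0.1, -2.9]
tool_pos: [514.5, 4.6, 136.6]
wrist_force: [-0.0, 0.1, -3.8]
tool_pos: [514.6, 4.6, 136.3]
wrist_force: [-0.3, -0.7, -1.6]
```

```bash
python3 -m crank '[0,0,0,0,0,0.5,36, 0,0,0,0,0,0,36]'|sed -n '2p;4p'
python3 -m crank '[0,0,0,0,0,0,42, 0,0,0,0,0,0,48, 0,0,0,0,0,0,58, 0,0,0,0,0,0,75, 0,0,0,0,0,0,88]'|tail -3
python3 -m crank '[0,0,0,0,0,0,88, 0,0,0,0,0,-10,88, 0,0,0,0,0,-20,88, 0,0,0,0,0,-30,88, 0,0,0,0,0,-30,88]' >/dev/null
python3 d.py 497.5 -348 225
```

```text
tool_pos: [514.7, 4.5, 136.3]
wrist_force: [-1.8, -0.5, 3.9]
wrist_force: [0.1, -0.8, 0.6]
finger_gap: 65.8
finger_force: 0.0
t 35.55 pos [513.8   4.6 226.9] shift [-109.5 -335.6    1.9] z [-1.7e-03  1.0e-04 -1.0e+00] y-yaw 69.3 F [ 1.1 -0.4 -0.1] gap 87.8 0.0
q [ 0.06  0.57 -0.25  1.91  0.21  0.69  0.9 ]
```

```bash
python3 -m crank '[0,0,0,-7.3,-22.4,0,88, 0,0,0,-7.3,-22.4,0,88, 0,0,0,-7.3,-22.4,0,88, 0,0,0,-7.3,-22.4,0,88, 0,0,0,-7.3,-22.4,0,88]' >/dev/null
python3 -m crank '[0,0,0,-7.3,-22.4,0,88, 0,0,0,-7.3,-22.4,0,88, 0,0,0,-7.3,-22.4,0,88, 0,0,0,-7.3,-22.4,0,88, 0,0,0,-7.3,-22.4,0,88]' >/dev/null
python3 -m crank '[0,0,0,-7.3,-22.4,0,88, 0,0,0,-7.3,-22.4,0,88, 0,0,0,-7.3,-22.4,0,88, 0,0,0,-7.3,-22.4,0,88, 0,0,0,-7.3,-22.4,0,88]' >/dev/null
python3 -m crank '[0,0,0,0,0,15,88, 0,0,0,0,0,20,88, 0,0,0,0,0,0,88, 0,0,0,0,0,0,88]' >/dev/null
python3 d.py 497.5 -348 108.6
```

```text
t 37.13 pos [ 497.4 -347.9  190.6] shift [-0.3 -0.1 82. ] z [-0.0017  0.0013 -1.    ] y-yaw 69.3 F [-0.  -0.4  1.6] gap 88.0 0.0
q [ 0.69  0.73 -0.28  1.67  0.26  0.78  1.5 ]
```

```bash
python3 -m crank '[0,0,0,0,0,16,88, 0,0,0,0,0,20,88, 0,0,0,0,0,20,88, 0,0,0,0,0,16,88, 0,0,0,0,0,8,88]' >/dev/null
python3 -m crank '[0,0,0,0,0,2,88, 0,0,0,0,0,0,88, 0,0,0,0,0,0,88]' >/dev/null
python3 d.py 497.5 -348 108.6
python3 -m crank '[0,0,0,0,0,0,70, 0,0,0,0,0,0,60, 0,0,0,0,0,0,52, 0,0,0,0,0,0,47, 0,0,0,0,0,0,44]' 25 >/dev/null
python3 -m crank '[0,0,0,0,0,0,42, 0,0,0,0,0,0,40, 0,0,0,0,0,0,36, 0,0,0,0,0,0,36, 0,0,0,0,0,0,36]' 25 |tail -3
python3 d.py 497.5 -348 108.6
python3 -m crank '[0,0,0,0,0,-5,36, 0,0,0,0,0,-15,36, 0,0,0,0,0,-20,36, 0,0,0,0,0,-25,36, 0,0,0,0,0,-25,36]' 25
python3 -m crank '[0,0,0,0,0,0,36, 0,0,0,0,0,0,36]' >/dev/null
python3 d.py 519 -96 198
```

```text
t 37.8 pos [ 498.9 -348.7  110. ] shift [1.5 0.2 1.4] z [ 1.8e-03 -9.0e-04 -1.0e+00] y-yaw 69.3 F [ 1.2 -0.3  0.3] gap 87.8 0.0
q [ 0.67  0.84 -0.24  1.72  0.31  0.61  1.46]
wrist_force: [0.2, 0.0, 0.1]
finger_gap: 39.8
finger_force: 21.6
t 38.63 pos [ 498.  -348.3  108.6] shift [0.6 0.1 0. ] z [-0.e+00  2.e-04 -1.e+00] y-yaw 69.3 F [0.2 0.  0.1] gap 39.8 21.6
q [ 0.67  0.84 -0.24  1.72  0.31  0.61  1.46]
time_s: 39.05
tool_pos: [497.1, -348.0, 199.1]
tcp_rot: [0.18, 0.984, 0.0, -0.001]
wrist_force: [-0.3, -0.6, -2.0]
finger_gap: 39.7
finger_force: 22.0
t 39.22 pos [ 498.4 -348.8  199.6] shift [ 70.3 243.7   1.3] z [ 0.0019 -0.0012 -1.    ] y-yaw 69.3 F [-0.1 -0.6 -3.3] gap 39.5 22.4
q [ 0.69  0.72 -0.28  1.66  0.26  0.8   1.51]
```

```bash
python3 -m crank '[0,0,0,3,10,0,36, 0,0,0,6,21,0,36, 0,0,0,6,21,0,36, 0,0,0,6,21,0,36, 0,0,0,6,21,0,36]' >/dev/null
python3 -m crank '[0,0,0,6,21,0,36, 0,0,0,6,21,0,36, 0,0,0,6,21,0,36, 0,0,0,6,21,0,36, 0,0,0,6,21,0,36]' >/dev/null
python3 -m crank '[0,0,0,6,20,0,36, 0,0,0,5,14,0,36, 0,0,0,3,9,0,36, 0,0,0,0,0,10,36, 0,0,0,0,0,20,36]' >/dev/null
python3 -m crank '[0,0,0,0,0,15,36, 0,0,0,0,0,5,36, 0,0,0,0,0,0,36, 0,0,0,0,0,0,36]' >/dev/null
python3 d.py 519 -96 138.6
```

```text
t 40.8 pos [516.9 -97.6 148.2] shift [-1.4  2.3  9.6] z [-1.1e-03 -2.0e-04 -1.0e+00] y-yaw 69.2 F [ 0.2  0.1 -2.7] gap 39.6 22.5
q [ 0.22  0.7  -0.2   1.95  0.27  0.52  1.04]
```

```bash
python3 -m crank '[0,0,0,-1.2,1.8,2,36, 0,0,0,0,0,1.5,36, 0,0,0,0,0,0,36, 0,0,0,0,0,0,36]' >/dev/null
python3 d.py 519 -96 138.6
python3 -c "
from h import *
a=cams.capture('side');cv2.imwrite('pics/m.png',cv2.resize(a[190:310,255:395,::-1],None,fx=5,fy=5,interpolation=2))"
```

```text
t 41.13 pos [519.2 -95.7 145.5] shift [ 0.1 -0.3  6.9] z [ 6.e-04 -1.e-04 -1.e+00] y-yaw 69.3 F [ 0.3 -0.  -2.7] gap 39.3 22.4
q [ 0.22  0.71 -0.2   1.94  0.27  0.51  1.04]
```

View pics/m.png

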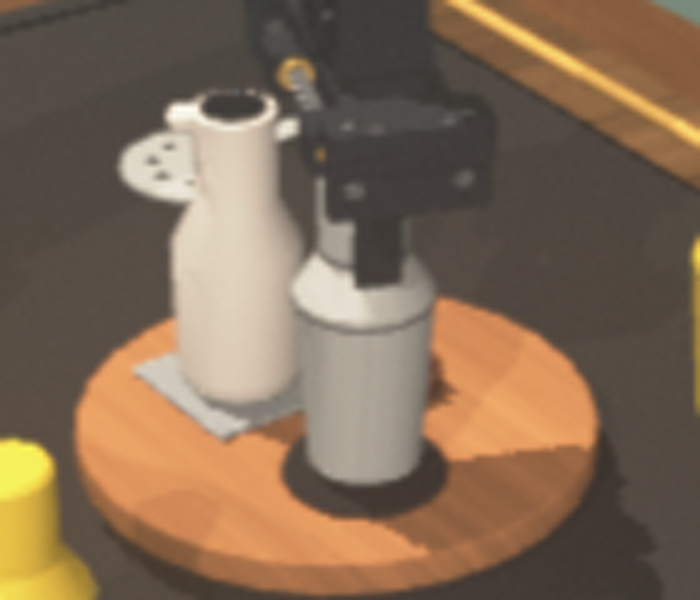

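```bash
python3 -m crank '[0,0,0,0,0,2,36, 0,0,0,0,0,2,36, 0,0,0,0,0,1,36, 0,0,0,0,0,0,36, 0,0,0,0,0,0,36]'|sed -n '2p;4p'
python3 -m crank '[0,0,0,0,0,0.8,36, 0,0,0,0,0,0,36]'|sed -n '2p;4p'
python3 -m crank '[0,0,0,0,0,0.7,36, 0,0,0,0,0,0,36]'|sed -n '2p;4p'
python3 -m crank '[0,0,0,0,0,0.5,36, 0,0,0,0,0,0,36]'|sed -n '2p;4p'
```

```text
tool_pos: [518.9, -95.6, 140.1]
wrist_force: [-0.6, -0.3, -3.2]
tool_pos: [519.0, -95.7, 139.3]
wrist_force: [0.1, -0.3, -3.5]
tool_pos: [519.0, -95.6, 138.7]
wrist_force: [0.1, 0.4, -1.9]
tool_pos: [519.1, -95.7, 138.6]
wrist_force: [-1.2, 0.7, 2.9]
```

```bash
python3 -m crank '[0,0,0,0,0,0,42, 0,0,0,0,0,0,48, 0,0,0,0,0,0,58, 0,0,0,0,0,0,75, 0,0,0,0,0,0,88]'|tail -3
python3 -m crank '[0,0,0,0,0,0,88, 0,0,0,0,0,-10,88, 0,0,0,0,0,-20,88, 0,0,0,0,0,-30,88, 0,0,0,0,0,-30,88]' >/dev/null
python3 -m crank '[0,0,0,-6,-22,-5,88, 0,0,0,-6,-22,0,88, 0,0,0,-6,-22,0,88, 0,0,0,-6,-22,0,88, 0,0,0,-6,-22,0,88]' >/dev/null
python3 -m crank '[0,0,0,-6,-22,0,88, 0,0,0,-6,-22,0,88, 0,0,0,-6,-22,0,88, 0,0,0,-6,-22,0,88, 0,0,0,0,0,0,88]' >/dev/null
python3 -m crank '[0,0,0,0,0,0,88, 0,0,0,0,0,0,88]' >/dev/null
python3 -c "
from h import *
a=cams.capture('top')[:,:,::-1];b=cams.capture('side')[:,:,::-1]
cv2.imwrite('pics/n.png',np.hstack([cv2.resize(a[165:300,270:370],(400,540),interpolation=2),cv2.resize(b[200:308,260:340],(400,540),interpolation=2)]))"
```

```text
wrist_force: [-0.3, -0.0, -0.1]
finger_gap: 66.1
finger_force: 0.0
```

View pics/n.png

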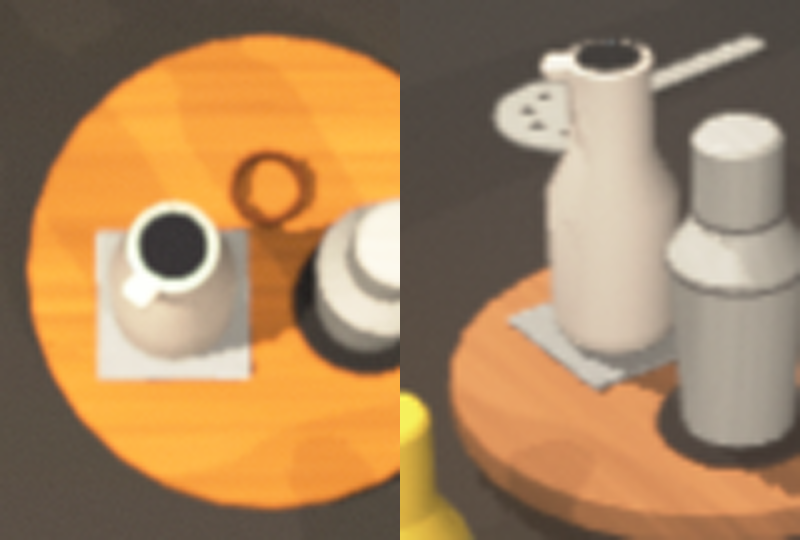

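```bash
python3 -c "
from h import *
crop('top',330,200,80,70,8,'pics/o.png')"
```

```text
(no output)
```

View pics/o.png

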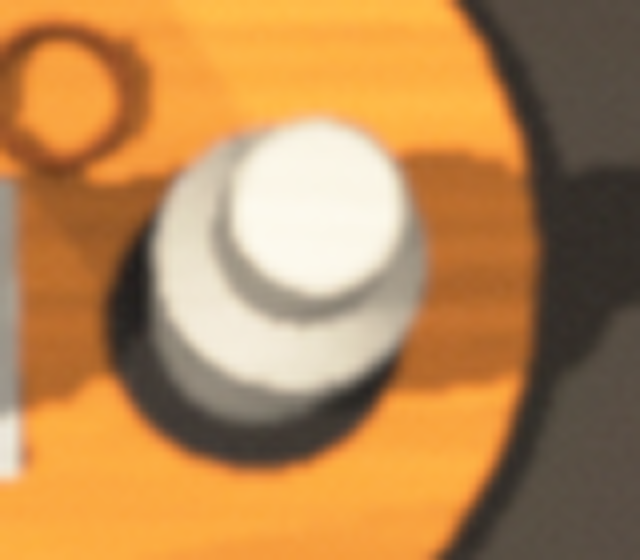

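```bash
python3 -c "
from bench import robot
print(robot.hand_in())"
```

```text
the job is handed in; nothing more can be done
None
```

I handed the job in: the ball is in the mould's dimple, and the pourer and shaker stand upright on their mats, each within about 2 mm of centre in the last pictures. The run took about 44 s, and I don't have the judge's result.

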